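# Hold a sanded board out in the air jet

## Robot

A 6-joint arm with a two-finger parallel gripper is mounted at the origin on the work surface. World frame = base frame: x ahead of the robot, y to its left, z up, the work surface at z = 0. Lengths are in mm, angles in rad, forces in N, time in s.
With the tool pointing down it reaches from about 350 to 775 mm from the base axis. Payload 7.3 kg.
Tool frame: the origin (TCP) lies at the very end of the fingers, on their centre line; the grasp point (between the pads) lies 19 mm behind it (bot.grip_point_offset is the distance from the TCP to the grasp point, in mm); z points along the fingers, y is the line along which they close (so a half turn about z gives the same grasp; the last joint's range is limited). The gripper opens to 92 mm and grips with 3 to 60 N. Pads are 19 mm wide; open, the fingers measure 130 mm over their backs; the gripper's body (75 mm by 190 mm) begins 47 mm behind the grasp point.
Start: joints at [-1.413, 0.342, 1.524, -0, 1.275, -0.146], TCP at [157.076, -500.974, 196.241] pointing down, gripper open.
Joint ranges: [-2.53, 2.53], [-0.77, 2.02], [0.04, 2.7], [-1, 4.14], [0.28, 2.66], [-3.11, 3.11]. Speed limits (rad/s): [2.57, 2.57, 3.14, 3.14, 3.14, 3.14].

## Interface

Orientations are given as [roll, pitch, yaw] about the fixed x, y, z axes, in that order (R = Rz(yaw) Ry(pitch) Rx(roll)).
In Python, from plant import bot gives the robot as it stands. The module is installed in compiled form; this text tells all that it offers.
- The arm moves only by the shell command python3 -m jog 'ROWS' [OPENING]. ROWS is JSON, a list of rows, each a list of 6 numbers: the shift along the tool's x, y, z in mm, then the turn, a rotation vector about the tool's x, y, z in rad. In form: [[dx, dy, dz, rx, ry, rz], ...]. A call has 1 to 12 rows; each row shifts and turns the commanded pose from where the row before left it, along the tool's axes as they then stand; what a row does not reach is not made up. A row lasts 1/10 s, in which the tool goes at most 50 mm and 8.59 degrees, less where a joint would pass 70% of its speed; a pose out of reach is approached as far as the arm can. A call with a gripper value outside its range is refused whole. OPENING is the opening in per cent of the stroke, from 0 (shut) to 100 (fully open), set as the call begins (- or left out, the last holds). The fingers move at their own pace and stop on an object; the grip force is fixed at half the most. Time passes only in rows, so rows that do not move let the fingers close. It gives the time, the measured TCP pose, the force, the opening and the grip force at its end, in the units of the state.
- bot.get_obs(): the state, without advancing time (a new reading comes with each control period).
- bot.capture(name): name is "scene" or "top" or "wrist"; returns the picture (480x640x3 uint8, red, green, blue); there is no depth.
- bot.camera_model(name): a dict with "fx", "fy", "cx", "cy" (pixels), "position" and "orientation" of the camera in the world; the wrist camera has in their place "T_tool_cam" (4x4, takes a point from camera to tool coordinates, whose origin is the TCP and whose axes are the flange's). Camera axes: x right, y down, z forward; pixel columns grow to the right and rows downward; lengths in mm; the calibration is good to about 2 mm. The wrist camera is an equidistant fisheye: a pixel r from the principal point sees the ray r / f radians off the axis. A picture is of the moment at which its call begins: read the wrist's pose just before it. camera_model takes no time and is no camera call.
- bot.close_job(): hands the job in; it is judged then, once.
Trained networks look in the newest picture that a camera, given by its name, has taken for a name from the list of things; names that differ only in an ending like _2 or _b are one class to them, and where a whole thing is asked for, a point or a joint stands for the part that bears it (a point fixed in the world has none). Each returns a list of dicts, best first, with "p" (0 to 1); they miss things now and then, are a little off and sometimes report something else, mostly with a low value. They report only what shows in the picture. A call takes as long as a camera call.
- bot.outline_of(target, camera): "mask" (480x640 bool, what is visible of it) and "pixel" ([column, row] in pixels, amid what is visible of it).
The state is a dict: "time": time; "joint_positions": joint angles; "dq": joint speeds; "tau": joint torques, N m; "tool_pos": TCP position; "tcp_rot": TCP orientation; "contact_force": force on the tool from outside, world axes, zero at the start; "moment": the same for the moment, N m; "grip_width": finger opening in mm; "finger_force": force on a finger pad.
Only numpy, scipy, OpenCV 4.12 (cv2) and the standard library are available. Lean on these libraries where they do the work, as an engineer would, in place of code of your own. Each camera call takes 0.05 s, during which the arm holds its last target. There are 200 camera calls.

## Task

The far end of this pine board has just been sanded and is to be blown clean before painting. Open the bench air tap halfway, with its lever midway between across the pipe (shut) and along it (full on), then slide the board straight out over the stand's edge, without lifting it off the stand, until the outer edge of the masking tape is flush with the stand's edge and the bare end lies under the nozzle. Out there the board would tip by itself, so finish while still holding its tail flat on the stand with the gripper; do not let it tip or let go, and leave the bottle, the cup and the sanding block alone.

Things in the scene. Friction and masses are not known exactly. Their poses are not given: they have to be found in the camera images.
- stand: Low plywood work stand with a plain grey-painted top, screwed to the table, 180 (x) x 240 (y) x 80 mm high with a flat top; 20 mm high cleats at its feet stick out to 128 mm either side of its middle. Origin at the centre of its underside; its +x axis points outward, away from the robot, square to the outer edge.
- stand_edge (a point): Middle of the stand's outer top edge: 90 mm along the stand's +x from its centre, 80 mm above the table. Same axes as the stand.
- board: Loose plain pine board, 300 (x) x 60 (y) x 16 mm, about 0.15 kg (may vary by a third), lying flat on the stand and pointing outward, a few degrees askew. Origin at the centre of its underside, which rests on the stand's top; +x points to its outer end. A 25 mm wide band of masking tape runs round it from x = -55 to x = -30 mm. Its balance point is its centre, so it tips once the centre is out past the edge.
- tape_line (a point): The tape's outer edge, the mark: at x = -30 mm on the middle of the board's underside, so 180 mm of board lie beyond it. It must come flush with the stand's edge.
- board_tail (a point): Middle of the board's underside at x = -105 mm, 45 mm from the tail end, a good place to take hold of (across the 60 mm width).
- stem (a point): Axis of the air tap's lever, at the lever's mid height, 155 mm above the table. The tap is a fixed brass riser with a quarter-turn ball valve, on the left of the stand. Axes of the tap: x along the pipe in the direction of flow (outward), z up. The valve's pipe lies 35 mm below the lever (top of the valve body 138 mm above the table).
- lever_grip (a point): Middle of the lever's plastic sleeve, 55 mm from the stem. The sleeve is 60 mm long, 16 mm wide and 10 mm thick, level, 155 mm above the table, and points from the stem outward (its frame's +y axis). Nothing is in the way from above.
- lever (a joint): Lever angle in rad: 0 shut (lever across the pipe, pointing along the tap's +y, away from the stand), 1.571 full on (lever along the pipe, over the outlet), 0.785 halfway. It grows clockwise seen from above, is stiff (about 3 N at the sleeve) and stays where it is left.
- nozzle (a point): Tip of the downward brass nozzle, 146 mm above the table (50 mm above the board's top), 90 to 135 mm out beyond the stand's edge and near the middle of the stand's width. Same axes as the tap. Its 12 mm copper tube reaches it from the left with its highest point 191 mm above the table, 200 mm farther out than the stem.
- paint_bottle: Paint bottle, 42 mm diameter, 115 mm high, standing to the right of the stand; origin at its underside. Leave alone.
- paper_cup: White cup, 80 mm across the rim, 95 mm high, to the right of the stand; origin at its underside. Leave alone.
- sanding_block: Cork sanding block 110 x 60 x 34 mm, to the right of the stand; origin at its underside. Leave alone.

How it is judged (in metres and radians):
On the way, in this order (a step that is already met when the one before it is completed fails the run):
1. the air tap stands half open (value of joint lever between 0.645 and 0.925 rad), for 0.3 s.
2. the board is out to the tape and held flat (x of tape_line in the frame of stand_edge between -0.006 and 0.006 m and angle between board's own z axis and vertical below 0.035 rad and contact force between the fingers and board above 1 N), for 0.3 s.
At the end, for the whole second after the job is handed in: Lever at 45 degrees (±8); tape's outer edge within 6 mm of the stand's edge, board square to it (±4 degrees), under the nozzle, at rest, level (2 degrees), its tail resting on the stand (±4 mm), and the fingers still holding it with over 1 N (all of step 1 and all of step 2 and angle between the x axis of board and the x axis of stand, either way round below 0.07 rad and y of nozzle in the frame of board between -0.03 and 0.03 m and z of board_tail in the frame of stand_edge between -0.004 and 0.004 m and contact force between stand and board above 0.1 N and linear speed of board below 0.01 m/s); the arm keeps its last pose, push and grip.
It fails at once if the board tips (over 8 degrees) (angle between board's own z axis and vertical above 0.14 rad).
It fails at once if the board is lifted off the stand (tail more than 15 mm up) (z of board_tail in the frame of stand_edge above 0.015 m).
It fails at once if the paint bottle is disturbed (distance of paint_bottle from where it was at the start of the episode above 0.02 m).
It fails at once if the cup is disturbed (distance of paper_cup from where it was at the start of the episode above 0.02 m).
It fails at once if the sanding block is disturbed (distance of sanding_block from where it was at the start of the episode above 0.02 m).
It also fails if it takes over 45 s, if anything falls off the work surface, if the arm or the gripper's body presses on something with over 40 N, if the wrist force passes 120 N, or if a joint passes its speed limit or range.

## Working session

There is one attempt and no reset: what is moved stays moved. The work goes in short steps, Python scripts to look and compute and a shell command to move; the robot and the scene stay as the last step left them, time stands still between calls to the robot, and variables do not carry over. Pictures are saved under pics/ and viewed, at most 10 in all, crops included, and the job is handed in when it is done.

```bash
mkdir -p pics; python3 - <<'E'
from plant import bot
import cv2
for c in("scene","top"):
    im=bot.capture(c); cv2.imwrite(f"pics/{c}0.png",im[:,:,::-1])
    m=bot.camera_model(c); print(c,{k:(v.tolist() if hasattr(v,'tolist') else v) for k,v in m.items()})
    for t in("stand","board","lever_grip","nozzle","paint_bottle","paper_cup","sanding_block"):
        r=bot.outline_of(t,c)
        for o in r[:2]: print(t,round(o['p'],2),o['pixel'],o['mask'].sum(),cv2.minAreaRect(cv2.findNonZero(o['mask'].astype('uint8'))))
print(bot.get_obs())
E
```

```text
scene {'fx': 491.73580090710396, 'fy': 491.73580090710396, 'cx': 320.4926916985801, 'cy': 240.23248710963898, 'position': [1104.0081042844108, 187.86037045850375, 967.3304252425645], 'orientation': [-2.53415857950009, 0.008947554443788475, 1.9854078117450613]}
stand 0.97 [334.3, 246.0] 6477 ((318.4000244140625, 245.20001220703125), (120.74767303466797, 84.0761489868164), 26.56505012512207)
stand 0.53 [406.7, 300.8] 3166 ((366.686767578125, 318.610595703125), (120.49839782714844, 200.86781311035156), 78.75267791748047)
board 0.93 [307.7, 240.9] 3294 ((308.230712890625, 242.82916259765625), (29.923450469970703, 126.41431427001953), 33.495182037353516)
board 0.6 [332.1, 246.0] 6667 ((318.1335754394531, 245.1261444091797), (122.58326721191406, 84.1554183959961), 26.003345489501953)
lever_grip 0.94 [443.7, 278.6] 391 ((443.16046142578125, 277.7665710449219), (48.82448196411133, 10.558036804199219), 34.508522033691406)
nozzle 0.71 [413.4, 299.9] 3255 ((366.35455322265625, 318.38995361328125), (121.17682647705078, 199.61434936523438), 78.37560272216797)
paint_bottle 0.63 [246.7, 200.3] 553 
[... 1792 characters left out ...]
 'joint_positions': array([-1.41300403e+00,  3.41994135e-01,  1.52408877e+00,  3.01691196e-05,
        1.27539479e+00, -1.45998644e-01]), 'dq': array([-2.59242575e-03,  1.13029362e-03, -6.70229215e-04, -2.98751636e-05,
       -4.83082049e-04, -2.92559706e-04]), 'tau': array([-1.97395741e-03, -4.31088424e+01, -2.44470870e+01,  7.16971932e-02,
        4.83150955e-02,  2.55154890e-05]), 'tool_pos': array([ 157.08484678, -500.98068012,  196.2474829 ]), 'tcp_rot': array([ 3.14147472e+00, -1.18316356e-05,  3.03782158e-01]), 'contact_force': array([ 0.64232367, -0.63179707, -0.03317051]), 'moment': array([-0.02992337,  0.0183409 ,  0.01939218]), 'finger_force': 0.0, 'grip_width': 91.58427147253335}
```

```bash
cat >h.py <<'E'
import numpy as np, cv2
from plant import bot
from scipy.spatial.transform import Rotation as Ro
def ray_plane(c,px,z):
    m=bot.camera_model(c); px=np.atleast_2d(px).astype(float)
    d=np.c_[(px[:,0]-m['cx'])/m['fx'],(px[:,1]-m['cy'])/m['fy'],np.ones(len(px))]
    d=d@Ro.from_euler('xyz',m['orientation']).as_matrix().T; p=np.array(m['position'])
    return p+d*((z-p[2])/d[:,2])[:,None]
def rect(c,mask,z):
    ys,xs=np.nonzero(mask); P=ray_plane(c,np.c_[xs,ys],z)[:,:2]
    return cv2.minAreaRect(P.astype(np.float32))
def pix(c,P):
    m=bot.camera_model(c); q=(np.atleast_2d(P)-m['position'])@Ro.from_euler('xyz',m['orientation']).as_matrix()
    return np.c_[q[:,0]/q[:,2]*m['fx']+m['cx'],q[:,1]/q[:,2]*m['fy']+m['cy']]
E
python3 - <<'E'
from h import *
for c in("scene","top"):
    bot.capture(c)
    for t,z in(("stand",80),("board",96),("lever_grip",158),("paper_cup",95),("paint_bottle",115),("sanding_block",34)):
        r=bot.outline_of(t,c)
        if r: print(c,t,round(r[0]['p'],2),rect(c,r[0]['mask'],z), ray_plane(c,r[0]['pixel'],z)[0].round())
a=cv2.imread("pics/top0.png")[120:380,120:500]; cv2.imwrite("pics/t1.png",cv2.resize(a,None,fx=2.1,fy=2.1,interpolation=2))
E
```

```text
scene stand 0.8 ((553.5079345703125, -66.06578063964844), (263.3038635253906, 207.1599884033203), 84.26666259765625) [546. -38.  80.]
scene board 0.58 ((559.1605224609375, -82.77383422851562), (66.74482727050781, 305.14349365234375), 85.44052124023438) [561. -88.  96.]
scene lever_grip 0.64 ((580.1412353515625, 201.30850219726562), (89.90572357177734, 23.828048706054688), 68.57942199707031) [576. 199. 158.]
scene paper_cup 0.55 ((588.6990966796875, -275.9011535644531), (136.39125061035156, 77.40929412841797), 48.02253341674805) [ 589. -277.   95.]
scene paint_bottle 0.59 ((527.3604736328125, -256.75469970703125), (117.25914764404297, 39.49329376220703), 36.47224426269531) [ 528. -260.  115.]
scene sanding_block 0.93 ((375.5411071777344, -310.24053955078125), (135.68417358398438, 64.76300811767578), 20.09774398803711) [ 374. -310.   34.]
top stand 0.65 ((540.9730224609375, -76.27423095703125), (243.2865753173828, 178.43789672851562), 83.76373291015625) [544. -45.  80.]
top board 0.93 ((556.944580078125, -86.87706756591797), (60.08051300048828, 300.0598449707031), 85.07711791992188) [551. -84.  96.]
top lever_grip 0.67 ((577.6127319335938, 200.98583984375), (88.2988510131836, 18.59396743774414), 69.80519104003906) [579. 203. 158.]
top paper_cup 0.7 ((566.72119140625, -296.9605712890625), (78.90205383300781, 85.53257751464844), 43.61173629760742) [ 565. -297.   95.]
top paint_bottle 0.82 ((489.7989501953125, -273.57196044921875), (48.25471496582031, 38.34233093261719), 88.84212493896484) [ 493. -273.  115.]
top sanding_block 0.65 ((364.64361572265625, -316.3382568359375), (114.60460662841797, 67.53541564941406), 17.79800796508789) [ 364. -317.   34.]
```

View pics/t1.png

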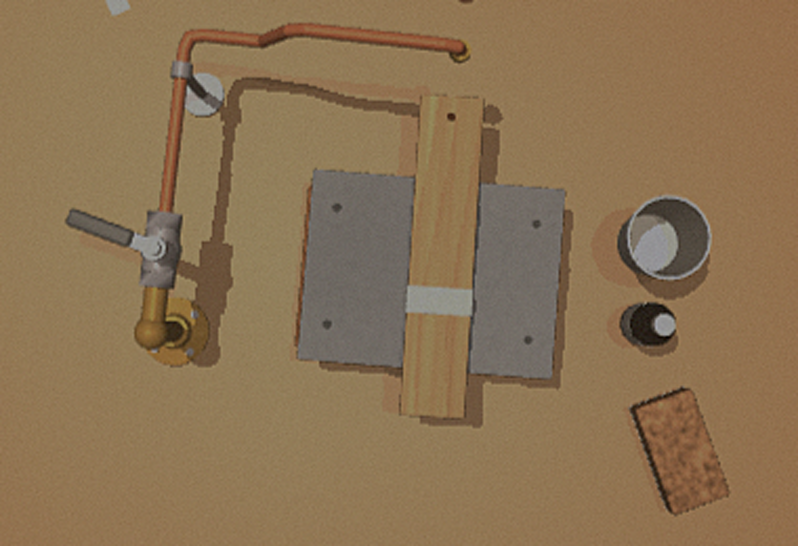

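View pics/scene0.png

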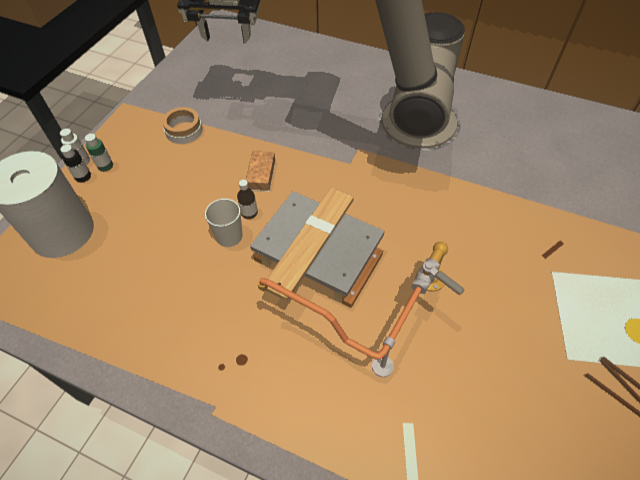

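The top view shows the stand at crop pixels (313,170)–(553,378) with the board on it and its tape at about (440,300). The tap's stem is at (155,249), its lever points up-left and the nozzle is at (460,52). The lever already looks partly turned. In the scene view the path above is clear, so I'll go over the tap and measure from there.

```bash
cat >>h.py <<'E'
def rows(target,yaw=None):
    "tool-frame shift (mm, at present attitude) and z turn to reach target TCP/yaw"
    o=bot.get_obs(); R=Ro.from_euler('xyz',o['tcp_rot'])
    d=R.inv().apply(np.array(target)-o['tool_pos'])
    print('shift',d.round(1),'turn_z',None if yaw is None else round(-((yaw-o['tcp_rot'][2]+np.pi)%(2*np.pi)-np.pi),3),'pos',o['tool_pos'].round(1),'rot',o['tcp_rot'].round(3))
E
python3 - <<'E'
from h import *
f=lambda x,y:[120+(x+.5)/2.1-.5,120+(y+.5)/2.1-.5]
print('stem',ray_plane('top',f(155,249),158),'noz',ray_plane('top',f(460,54),148),'noz scene',ray_plane('scene',[263,284],170))
v=ray_plane('top',[f(165,211),f(158,286),f(148,211),f(141,284),f(182,211),f(175,287)],[130]*1*6 if 0 else 130)
for i in(0,2,4): d=v[i]-v[i+1]; print('valve',np.degrees(np.arctan2(d[1],d[0])))
s=ray_plane('top',[f(313,170),f(566,189),f(553,378),f(298,360)],80);print(s.round(1))
for a,b in((1,0),(2,3),(0,3),(1,2)): d=s[a]-s[b]; print(np.degrees(np.arctan2(d[1],d[0])))
m=bot.camera_model('wrist');print(m)
rows([380,-350,330]);rows([510,130,330],1.2)
E
```

```text
stem [[564.23314736 166.86822888 158.        ]] noz [[ 734.76674591 -104.63614968  148.        ]] noz scene [[ 732.94419116 -100.21220061  170.        ]]
valve -5.748816739037923
valve -5.8462481295834845
valve -5.726430065380141
[[ 641.    32.9   80. ]
 [ 618.7 -206.4   80. ]
 [ 440.6 -189.4   80. ]
 [ 462.3   49.6   80. ]]
-95.32489780769039
-95.19923862932015
-5.335112445182753
-5.464456121984725
{'fx': 371.64829954431775, 'fy': 371.64829954431775, 'cx': 319.53013914646624, 'cy': 235.68139434021265, 'T_tool_cam': array([[-2.30986284e-04, -9.59275231e-01, -2.82472969e-01,
         7.57897240e+01],
       [ 9.99999972e-01, -2.37876910e-04, -9.90129966e-06,
         1.38072444e-01],
       [-5.76957255e-05, -2.82472963e-01,  9.59275259e-01,
        -1.87826465e+02],
       [ 0.00000000e+00,  0.00000000e+00,  0.00000000e+00,
         1.00000000e+00]])}
shift [ 257.9  -77.4 -133.8] turn_z None pos [ 157.1 -501.   196.2] rot [ 3.142 -0.     0.304]
shift [ 525.5 -496.5 -133.8] turn_z -0.896 pos [ 157.1 -501.   196.2] rot [ 3.142 -0.     0.304]
```

```bash
python3 -m jog '[[43,-13,-22.3,0,0,0],[43,-13,-22.3,0,0,0],[43,-13,-22.3,0,0,0],[43,-13,-22.3,0,0,0],[43,-13,-22.3,0,0,0],[43,-13,-22.3,0,0,0]]' 100
python3 -m jog '[[22,-35,0,0,0,0],[22,-35,0,0,0,0],[22,-35,0,0,0,0],[22,-35,0,0,0,0],[22,-35,0,0,0,0],[22,-35,0,0,0,0],[22,-35,0,0,0,0],[22,-35,0,0,0,0],[22,-35,0,0,0,0],[22,-35,0,0,0,0],[22,-35,0,0,0,0],[22,-35,0,0,0,0]]'
python3 -m jog '[[0,0,0,0,0,-0.112],[0,0,0,0,0,-0.112],[0,0,0,0,0,-0.112],[0,0,0,0,0,-0.112],[0,0,0,0,0,-0.112],[0,0,0,0,0,-0.112],[0,0,0,0,0,-0.112],[0,0,0,0,0,-0.112],[0,0,0,0,0,0]]'
cat >>h.py <<'E'
def wproj(P,o):
    "world points -> wrist pixels"
    m=bot.camera_model('wrist'); T=np.array(m['T_tool_cam']); R=Ro.from_euler('xyz',o['tcp_rot']).as_matrix()
    q=((np.atleast_2d(P)-o['tool_pos'])@R-T[:3,3])@T[:3,:3]
    th=np.arctan2(np.hypot(q[:,0],q[:,1]),q[:,2]); a=np.arctan2(q[:,1],q[:,0])
    return np.c_[m['cx']+m['fx']*th*np.cos(a),m['cy']+m['fy']*th*np.sin(a)]
def wray(px,o,z):
    m=bot.camera_model('wrist'); T=np.array(m['T_tool_cam']); R=Ro.from_euler('xyz',o['tcp_rot']).as_matrix()
    u=(np.atleast_2d(px)-[m['cx'],m['cy']])/m['fx']; th=np.hypot(u[:,0],u[:,1])
    d=np.c_[u*(np.sin(th)/np.maximum(th,1e-9))[:,None],np.cos(th)]@T[:3,:3].T@R.T
    p=o['tool_pos']+R@T[:3,3]
    return p+d*((z-p[2])/d[:,2])[:,None]
E
python3 - <<'E'
from h import *
o=bot.get_obs(); im=bot.capture('wrist'); cv2.imwrite('pics/w1.png',im[:,:,::-1])
print(o['tool_pos'],o['tcp_rot'],o['time'])
for r in bot.outline_of('lever_grip','wrist')[:2]:
    ys,xs=np.nonzero(r['mask']); P=wray(np.c_[xs,ys],o,158)[:,:2]
    print(r['p'],r['pixel'],cv2.minAreaRect(P.astype(np.float32)))
E
```

```text
time: 2.1
tool_pos: [380.5, -348.5, 330.8]
tcp_rot: [3.141, -0.0, 0.304]
contact_force: [0.9, -1.8, -0.7]
grip_width: 91.8
finger_force: 0.0
time: 3.3
tool_pos: [505.6, 131.7, 329.7]
tcp_rot: [3.141, -0.0, 0.304]
contact_force: [1.1, -0.2, -0.2]
grip_width: 91.5
finger_force: 0.0
time: 4.2
tool_pos: [505.5, 129.9, 329.6]
tcp_rot: [-3.142, 0.0, 1.201]
contact_force: [-0.3, 0.2, -0.2]
grip_width: 91.8
finger_force: 0.0
[505.48378599 129.92724066 329.5696111 ] [-3.14158889e+00  9.80462958e-05  1.20075833e+00] 4.2
0.73 [359.6, 114.2] ((575.5750732421875, 201.7818603515625), (90.07264709472656, 21.39829444885254), 69.31694793701172)
0.26 [369.2, 143.8] ((663.96630859375, 115.47228240966797), (152.458984375, 381.6476745605469), 49.164615631103516)
```

View pics/w1.png

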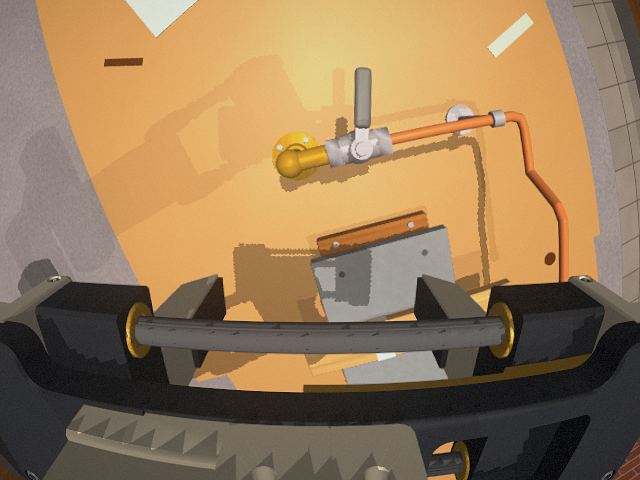

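The wrist view shows the stem at about (361,149) and the lever sleeve from (363,68) to (362,128). Nothing is in the way above it.

```bash
python3 - <<'E'
from h import *
o=bot.get_obs(); P=wray([[361,149],[363,68],[362,128],[391,137],[328,155]],o,np.array(160)); P[3:]=wray([[391,137],[328,155]],o,120)
print(P.round(1))
for a,b in((1,0),(1,2),(3,4)): d=P[a]-P[b]; print(np.degrees(np.arctan2(d[1],d[0])),np.hypot(*d[:2]))
s=(P[0][:2]+[564.2,166.9])/2; t=np.radians(69.6); g=s+55*np.array([np.cos(t),np.sin(t)]); print(s,g)
rows([*g,190],t); rows([*g,144],t)
E
```

```text
[[563.1 168.7 160. ]
 [593.2 241.6 160. ]
 [571.2 187.4 160. ]
 [601.5 166.2 120. ]
 [531.2 171.7 120. ]]
67.53978416877267 78.8449708783992
67.87901334749546 58.52365040611413
-4.474353480580785 70.5072594032361
[563.6397767  167.82022183] [582.81123931 219.37073125]
shift [111.5  39.3 139.6] turn_z -0.018 pos [505.5 129.9 329.6] rot [3.142 0.    1.197]
shift [111.5  39.3 185.6] turn_z -0.018 pos [505.5 129.9 329.6] rot [3.142 0.    1.197]
```

```bash
python3 -m jog '[[22.3,7.9,28,0,0,0],[22.3,7.9,28,0,0,0],[22.3,7.9,28,0,0,0],[22.3,7.9,28,0,0,0],[22.3,7.9,28,0,0,-0.018],[0,0,16,0,0,0],[0,0,15,0,0,0],[0,0,14.5,0,0,0],[0,0,0,0,0,0]]' 50
python3 -m jog '[[0,0,0,0,0,0],[0,0,0,0,0,0],[0,0,0,0,0,0],[0,0,0,0,0,0],[0,0,0,0,0,0]]' 0
```

```text
time: 5.2
tool_pos: [581.5, 219.3, 141.7]
tcp_rot: [-3.138, 0.003, 1.216]
contact_force: [-0.5, -1.3, -0.1]
grip_width: 46.0
finger_force: 0.0
time: 5.7
tool_pos: [582.9, 219.5, 144.5]
tcp_rot: [3.141, -0.0, 1.218]
contact_force: [0.4, 0.6, -0.3]
grip_width: 10.8
finger_force: 0.0
```

```bash
python3 -m jog '[[0,0,0,0,0,0],[0,0,0,0,0,0],[0,0,0,0,0,0]]'; python3 - <<'E'
from h import *
w=bot.capture('wrist')[:,:,::-1]; t=bot.capture('scene')[:,:,::-1]
cv2.imwrite('pics/c1.png',np.hstack([cv2.resize(w,(400,300)),cv2.resize(t[180:360,340:580],(400,300))]))
E
```

```text
time: 6.0
tool_pos: [582.7, 219.5, 144.1]
tcp_rot: [-3.142, 0.0, 1.218]
contact_force: [0.8, -0.0, 0.6]
grip_width: 0.3
finger_force: 0.0
```

View pics/c1.png

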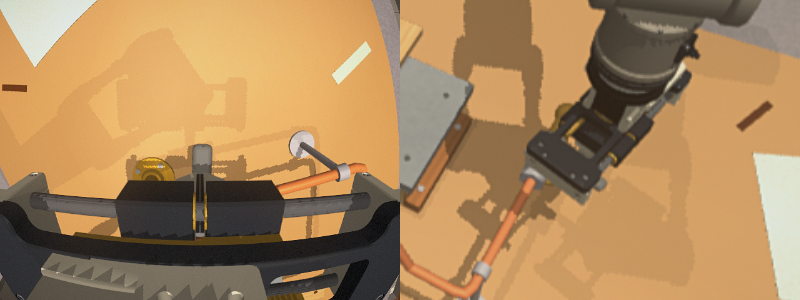

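The fingers have closed to 0.3 mm without gripping. In the wrist half of the view, the sleeve tip shows at about (200,148), beyond or below the closed fingers. I'll compare this with where the geometry puts the sleeve.

```bash
python3 - <<'E'
from h import *
o=bot.get_obs(); R=Ro.from_euler('xyz',o['tcp_rot'])
u=R.apply([1,0,0]); s=np.array([563.6,167.8,0])
for z in(120,140,150,160): print(z,wproj([s+u*r+[0,0,z] for r in(25,55,85)],o).round(0).tolist())
print('tcp',wproj(o['tool_pos'],o).round(), 'tcp in image 400x300 scale', wproj(o['tool_pos'],o)*.625)
w=bot.capture('wrist')[:,:,::-1]; cv2.imwrite('pics/c2.png',cv2.resize(w[200:400,200:460],(780,600),interpolation=2))
for r in bot.outline_of('lever_grip','wrist')[:2]: print(r['p'],r['pixel'],cv2.boundingRect(cv2.findNonZero(r['mask'].astype('uint8'))))
E
```

```text
120 [[320.0, 302.0], [320.0, 257.0], [320.0, 209.0]]
140 [[320.0, 317.0], [320.0, 269.0], [320.0, 217.0]]
150 [[320.0, 325.0], [320.0, 276.0], [320.0, 221.0]]
160 [[320.0, 335.0], [320.0, 284.0], [320.0, 226.0]]
tcp [[320. 272.]] tcp in image 400x300 scale [[200.10709315 169.96191426]]
0.71 [321.4, 254.8] (308, 230, 32, 148)
```

View pics/c2.png

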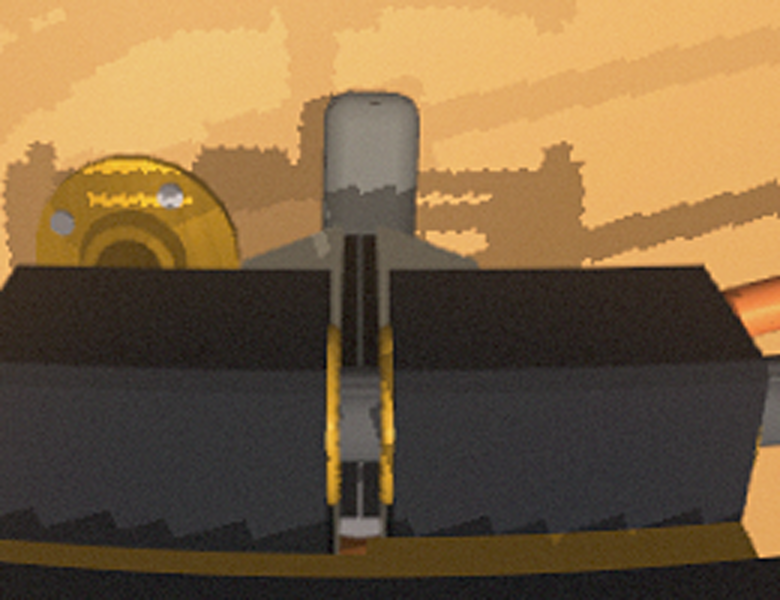

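The fingertips show in front of the sleeve at crop row 232 (image row 277), and nothing hides them, so they closed above it. It must sit lower relative to the TCP than I assumed. I'll open, go down a little further (still clear of the valve body at this radius), and close again.

```bash
python3 -m jog '[[0,0,0,0,0,0],[0,0,0,0,0,0],[0,0,0,0,0,0],[0,0,0,0,0,0],[0,0,0,0,0,0],[0,0,6,0,0,0],[0,0,6,0,0,0],[0,0,0,0,0,0]]' 45
python3 -m jog '[[0,0,0,0,0,0],[0,0,0,0,0,0],[0,0,0,0,0,0],[0,0,0,0,0,0],[0,0,0,0,0,0],[0,0,0,0,0,0],[0,0,0,0,0,0]]' 0
```

```text
time: 7.0
tool_pos: [582.0, 219.3, 130.6]
tcp_rot: [-3.14, 0.001, 1.218]
contact_force: [0.5, 0.5, -0.3]
grip_width: 41.1
finger_force: 0.0
time: 7.7
tool_pos: [582.8, 219.5, 132.1]
tcp_rot: [3.142, 0.0, 1.218]
contact_force: [0.3, 0.3, 0.4]
grip_width: 0.5
finger_force: 0.0
```

```bash
python3 - <<'E'
from h import *
w=bot.capture('wrist')[:,:,::-1]; t=bot.capture('scene')[:,:,::-1]; p=bot.capture('top')[:,:,::-1]
cv2.imwrite('pics/c3.png',np.hstack([cv2.resize(w[180:400,210:430],(400,400),interpolation=2),cv2.resize(t[210:330,380:500],(400,400),interpolation=2)]))
for c in('wrist','scene'):
  for r in bot.outline_of('lever_grip',c)[:2]: print(c,r['p'],r['pixel'],cv2.boundingRect(cv2.findNonZero(r['mask'].astype('uint8'))))
o=bot.get_obs();print(pix('scene',[o['tool_pos'],[582.8,219.5,155],[563.6,167.8,155]]),o['tool_pos'])
E
```

```text
wrist 0.87 [322.8, 257.8] (307, 237, 34, 148)
wrist 0.63 [505.4, 473.2] (484, 460, 41, 20)
scene 0.39 [461.0, 291.1] (458, 288, 5, 6)
scene 0.36 [227.2, 220.1] (204, 198, 39, 50)
[[448.15274915 289.05035742]
 [450.62519793 283.13638433]
 [427.15448882 265.96155852]] [582.76779119 219.49553226 132.07548427]
```

View pics/c3.png

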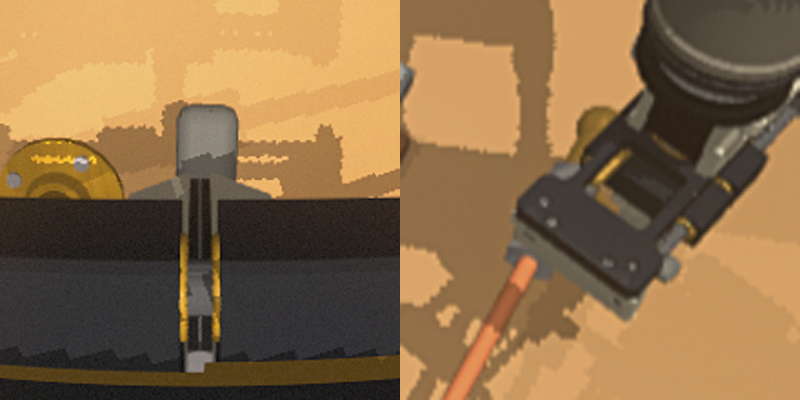

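```bash
python3 - <<'E'
from h import *
from scipy.optimize import least_squares
o={'tool_pos':np.array([505.48,129.93,329.57]),'tcp_rot':np.array([-3.14159,0.0001,1.20076])}
f=lambda x,y:[120+(x+.5)/2.1-.5,120+(y+.5)/2.1-.5]
def tri(s,t,w):
    def e(P):
        r=[]
        if s: r+=list(pix('scene',P)[0]-s)
        if t: r+=list(pix('top',P)[0]-t)
        if w: r+=list(wproj(P,o)[0]-w)
        return np.array(r)
    q=least_squares(e,[560,150,120]); return q.x.round(1),q.fun.round(1)
print('tip',tri([463,291.5],f(68,213),[363,68])); print('tip s+t',tri([463,291.5],f(68,213),None)); print('tip t+w',tri(None,f(68,213),[363,68]))
print('stem',tri([432,267],f(155,249),[361,149])); print('stem t+w',tri(None,f(155,249),[361,149]))
print('corner',tri([383,235],f(313,170),[445,228])); 
a=cv2.imread('pics/scene0.png')[220:340,360:500]; b=cv2.imread('pics/w1.png')[50:260,280:525]
cv2.imwrite('pics/c4.png',np.hstack([cv2.resize(a,(400,343),interpolation=2),cv2.resize(b,(400,343),interpolation=2)]))
E
```

```text
tip (array([593.9, 242.9, 157.9]), array([-1.4, -0. , -0.2,  1.8,  0.5, -0.9]))
tip s+t (array([596.4, 243.2, 162. ]), array([-1. ,  0. , -1. ,  0.3]))
tip t+w (array([595.5, 243.8, 147.9]), array([ 0.8,  1.4,  0.6, -0.7]))
stem (array([563.4, 169.8, 156. ]), array([-3.7, -1. , -1.4,  0.5, -0.3, -1.2]))
stem t+w (array([563.9, 168.2, 150.9]), array([ 0. ,  0.4,  0.2, -0.1]))
corner (array([606.7,  68.6, 204.5]), array([ -9.7,  16.9, -24.7,  11.1,   1.9,  12.1]))
```

View pics/c4.png

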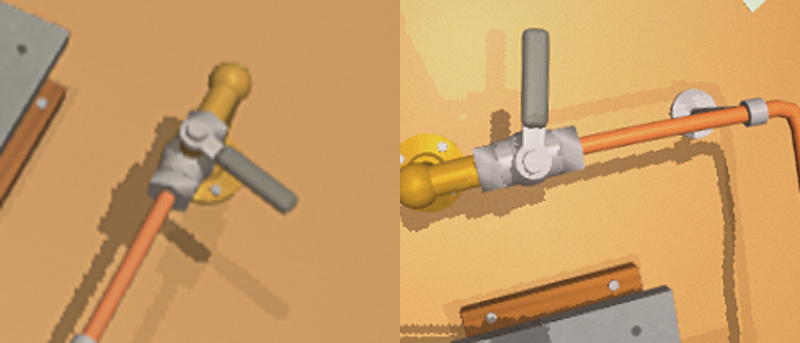

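The cameras agree that the lever is at z of about 155, with the stem at (563.5,169) and the sleeve tip at (594.5,243), so the sleeve does lie along the finger line. I'll test with a small sideways push towards open and watch the force and the lever.

```bash
python3 -m jog '[[0,3,0,0,0,0],[0,3,0,0,0,0],[0,3,0,0,0,0],[0,3,0,0,0,0],[0,0,0,0,0,0],[0,0,0,0,0,0]]'
python3 - <<'E'
from h import *
o=bot.get_obs(); w=bot.capture('wrist')[:,:,::-1]; cv2.imwrite('pics/c5.png',cv2.resize(w[180:420,180:460],(700,600),interpolation=2))
r=bot.outline_of('lever_grip','wrist')[0]; print(r['p'],r['pixel'],cv2.boundingRect(cv2.findNonZero(r['mask'].astype('uint8'))),cv2.minAreaRect(cv2.findNonZero(r['mask'].astype('uint8'))))
ys,xs=np.nonzero(r['mask']);k=ys<ys.min()+30;print(xs[k].mean(),o['moment'])
E
```

```text
time: 8.55
tool_pos: [594.0, 215.3, 132.0]
tcp_rot: [-3.141, 0.0, 1.218]
contact_force: [0.5, 0.8, 1.1]
grip_width: 0.5
finger_force: 0.0
0.88 [295.6, 260.2] (282, 237, 36, 147) ((299.3236999511719, 310.0411682128906), (146.3826446533203, 33.34989547729492), 89.11859893798828)
298.4241486068112 [ 0.03785326 -0.07552969 -0.0088457 ]
```

View pics/c5.png

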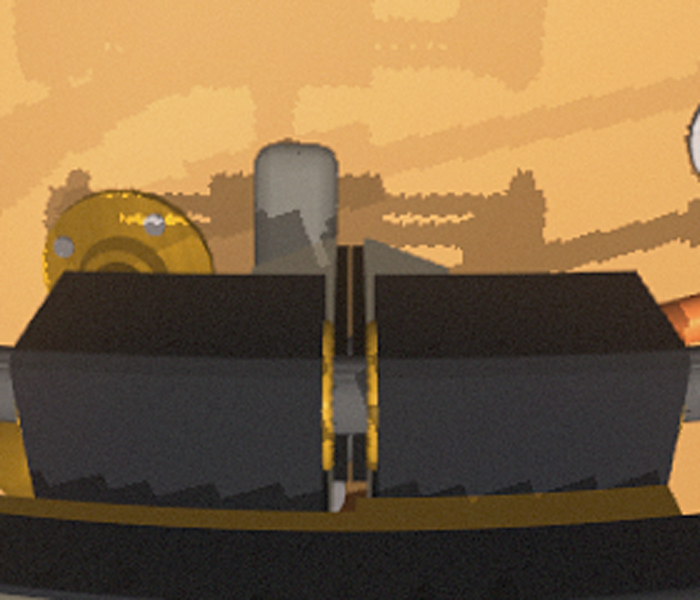

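Here the sleeve has shifted to crop columns 255–337 and the closed fingertips sit over it at about row 245, casting their shadow on it. So the fingertips are still above the sleeve. The tip's image row (277) also puts its end about 30 mm behind the nominal TCP. I'll check the offset, then go back over the sleeve and lower.

```bash
python3 -c "
from plant import bot; print(bot.grip_point_offset)"
python3 -m jog '[[0,-4,0,0,0,0],[0,-4,0,0,0,0],[0,-4,0,0,0,0],[0,0,0,0,0,0],[0,0,0,0,0,0],[0,0,0,0,0,0],[0,0,6,0,0,0],[0,0,6,0,0,0],[0,0,5,0,0,0],[0,0,0,0,0,0]]' 45
python3 -m jog '[[0,0,0,0,0,0],[0,0,0,0,0,0],[0,0,0,0,0,0],[0,0,0,0,0,0],[0,0,0,0,0,0],[0,0,0,0,0,0],[0,0,0,0,0,0]]' 0
```

```text
18.8
time: 9.65
tool_pos: [582.1, 219.3, 113.7]
tcp_rot: [-3.14, 0.001, 1.218]
contact_force: [1.0, 0.6, 0.8]
grip_width: 41.3
finger_force: 0.0
time: 10.35
tool_pos: [583.2, 219.6, 115.3]
tcp_rot: [3.141, -0.0, 1.218]
contact_force: [1.5, 0.2, 1.2]
grip_width: 15.6
finger_force: 30.0
```

The sleeve is gripped (15.6 mm, 30 N), so the real fingertips end about 30–40 mm above the nominal TCP. I'll turn the lever clockwise about the stem, by about 0.53 rad to halfway.

```bash
python3 -m jog '[[-0.08,2.9,0,0,0,0.053],[-0.08,2.9,0,0,0,0.053],[-0.08,2.9,0,0,0,0.053],[-0.08,2.9,0,0,0,0.053],[-0.08,2.9,0,0,0,0.053],[-0.08,2.9,0,0,0,0.053],[-0.08,2.9,0,0,0,0.053],[-0.08,2.9,0,0,0,0.053],[-0.08,2.9,0,0,0,0.053],[-0.08,2.9,0,0,0,0.053],[0,0,0,0,0,0],[0,0,0,0,0,0]]'
python3 -m jog '[[0,0,0,0,0,0],[0,0,0,0,0,0],[0,0,0,0,0,0],[0,0,0,0,0,0]]' 50
python3 -m jog '[[0,0,-35,0,0,0],[0,0,-40,0,0,0],[-30,30,-30,0,0,0.06],[-35,30,-20,0,0,0.06],[-35,30,0,0,0,0.06],[-35,30,0,0,0,0.06],[0,0,0,0,0,0]]' 100
python3 - <<'E'
from h import *
o=bot.get_obs(); print(o['tool_pos'],o['tcp_rot'])
w=bot.capture('wrist')[:,:,::-1]; cv2.imwrite('pics/w2.png',w)
t=bot.capture('top')[:,:,::-1]; cv2.imwrite('pics/t2.png',t)
for c in('top','wrist'):
  for r in bot.outline_of('lever_grip',c)[:1]:
    ys,xs=np.nonzero(r['mask']); px=np.c_[xs,ys]; P=(wray(px,o,159) if c=='wrist' else ray_plane(c,px,159))[:,:2].astype(np.float32)
    print(c,r['p'],r['pixel'],cv2.minAreaRect(P),cv2.fitLine(P,cv2.DIST_L2,0,.01,.01).ravel())
b=bot.outline_of('board','top')[0]; print(b['p'],rect('top',b['mask'],96))
E
```

```text
time: 11.55
tool_pos: [606.1, 203.0, 115.4]
tcp_rot: [3.142, -0.0, 0.689]
contact_force: [-0.3, 0.4, 2.1]
grip_width: 15.6
finger_force: 30.0
time: 11.95
tool_pos: [606.0, 202.8, 114.8]
tcp_rot: [-3.142, 0.001, 0.688]
contact_force: [0.3, -0.5, 0.8]
grip_width: 42.6
finger_force: 0.0
time: 12.65
tool_pos: [560.7, 25.5, 239.3]
tcp_rot: [3.14, 0.001, 0.441]
contact_force: [-0.4, 0.6, 0.4]
grip_width: 91.2
finger_force: 0.0
[560.66547991  25.53104095 239.33674336] [3.13995767e+00 1.21974895e-03 4.41188603e-01]
top 0.75 [332.4, 246.1] ((554.1834716796875, -84.30043029785156), (58.93076705932617, 281.5396728515625), 85.40641784667969) [ 9.9585736e-01 -9.0929478e-02  5.5039667e+02 -8.4965401e+01]
wrist 0.91 [141.5, 111.5] ((592.8108520507812, 187.44796752929688), (90.0621109008789, 23.21375274658203), 36.633201599121094) [  0.7711445    0.63666016 590.36835    187.42726   ]
0.68 ((556.781982421875, -86.9469223022461), (61.903221130371094, 300.50946044921875), 85.3609619140625)
```

The lever is now at about 39.5° in the world. The tap's cross axis is at about 84.3°, so this is close to 45°. Next is the board: I'll grip it at x = -95, just inside the stand.

```bash
python3 -m jog '[[0,0,0,0,0,0.13],[0,0,0,0,0,0.13],[0,0,0,0,0,0.13],[0,0,0,0,0,0.135],[0,0,0,0,0,0]]'
python3 -c "
from h import *
rows([462.2,-79,120],-.084)"
```

```text
time: 13.4
tool_pos: [562.3, 31.6, 238.5]
tcp_rot: [-3.142, 0.0, -0.076]
contact_force: [0.1, 0.5, 0.1]
grip_width: 91.7
finger_force: 0.0
shift [-91.4 117.9 118.6] turn_z 0.008 pos [562.3  31.6 238.5] rot [-3.142  0.    -0.076]
```

```bash
python3 -m jog '[[-20,24,0,0,0,0.008],[-24,31,10,0,0,0],[-24,31,25,0,0,0],[-23.5,32,42,0,0,0],[0,0,41,0,0,0],[0,0,0,0,0,0],[0,0,0,0,0,0]]'
python3 - <<'E'
from h import *
o=bot.get_obs(); w=bot.capture('wrist')[:,:,::-1]; cv2.imwrite('pics/w3.png',w)
rows([462.2,-79,60],-.084)
r=bot.outline_of('board','wrist')[0]; ys,xs=np.nonzero(r['mask']); P=wray(np.c_[xs,ys],o,96)[:,:2].astype(np.float32)
print(r['p'],cv2.minAreaRect(P))
E
```

```text
time: 14.1
tool_pos: [465.2, -75.2, 127.1]
tcp_rot: [-3.141, 0.0, -0.082]
contact_force: [-0.3, -0.9, 0.4]
grip_width: 91.7
finger_force: 0.0
shift [-3.9  3.9 68. ] turn_z 0.002 pos [466.2 -75.4 128. ] rot [ 3.141e+00 -2.000e-03 -8.200e-02]
0.71 ((518.0477905273438, -83.26364135742188), (62.03401565551758, 205.73724365234375), 85.62154388427734)
```

View pics/w3.png

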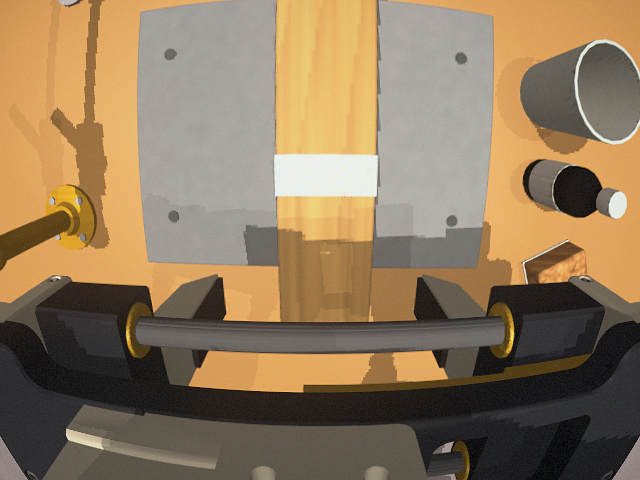

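The board lies centred between the fingers. The tape's outer edge is at row 155, the stand's inner edge at about row 264 and its outer corners at about (140,12) and (492,17). I'll work out the stroke from these and go down.

```bash
python3 - <<'E'
from h import *
o=bot.get_obs(); o['tool_pos'][:]; 
t=wray([[275,155],[378,155],[275,196],[377,196]],o,96); s=wray([[148,262],[478,268],[140,12],[492,17]],o,80)
print(t.round(1),s.round(1))
d=s[2]-s[0]; e=s[3]-s[1]; print(np.degrees([np.arctan2(d[1],d[0]),np.arctan2(e[1],e[0])]),np.hypot(*d[:2]),np.hypot(*e[:2]))
w=s[0]-s[1]; print(np.degrees(np.arctan2(w[1],w[0]))-90,np.hypot(*w[:2]))
for a in(-5.3,-5.8):
  u=np.array([np.cos(np.radians(a)),np.sin(np.radians(a))]); x=lambda p:p[:,:2]@u
  print('tape',x(t),'inner',x(s[:2]),'outer',x(s[2:]),'need(inner+180)',x(s[:2]).mean()+180-x(t)[:2].mean(),'need(top)',np.array([541,-76.3])@u+90-x(t)[:2].mean())
E
python3 -m jog '[[-2,2,30,0,0,0],[-2,2,35,0,0,0],[0,0,0,0,0,0],[0,0,0,0,0,0]]'
```

```text
[[ 529.4  -54.5   96. ]
 [ 524.5 -115.5   96. ]
 [ 504.7  -52.    96. ]
 [ 499.7 -113.5   96. ]] [[ 463.4   50.4   80. ]
 [ 439.  -189.3   80. ]
 [ 642.    32.9   80. ]
 [ 617.4 -205.8   80. ]]
[-5.5732482  -5.29981027] 179.4721672728169 179.1503730818951
-5.813384956707523 240.87427319169274
tape [532.18789337 532.95028864 507.36041432 508.03330788] inner [456.75310587 454.59483916] outer [636.22323218 633.74521224] need(inner+180) 103.10488151006541 need(top) 103.16584653787515
tape [532.21464265 533.5107643  507.38570358 508.59746024] inner [455.92464822 455.8683772 ] outer [635.39541002 635.01192361] need(inner+180) 103.03380923792065 need(top) 103.07835547733703
time: 14.6
tool_pos: [461.5, -79.2, 63.0]
tcp_rot: [3.141, -0.001, -0.084]
contact_force: [0.9, -0.0, 0.7]
grip_width: 91.9
finger_force: 0.0
```

All the estimates agree on a 103 mm stroke. Now I'll feel for the stand top.

```bash
python3 -m jog '[[0,0,4,0,0,0],[0,0,3,0,0,0],[0,0,0,0,0,0]]'; python3 -m jog '[[0,0,2,0,0,0],[0,0,0,0,0,0]]'
```

```text
time: 14.9
tool_pos: [460.7, -79.4, 55.1]
tcp_rot: [3.141, -0.001, -0.085]
contact_force: [-0.6, 0.8, -0.3]
grip_width: 91.8
finger_force: 0.0
time: 15.1
tool_pos: [460.3, -79.3, 52.6]
tcp_rot: [3.141, -0.0, -0.085]
contact_force: [-0.7, -0.3, 0.1]
grip_width: 92.0
finger_force: 0.0
```

```bash
python3 -m jog '[[0,0,2,0,0,0],[0,0,0,0,0,0]]'
```

```text
time: 15.3
tool_pos: [460.1, -79.3, 50.3]
tcp_rot: [3.142, 0.0, -0.085]
contact_force: [1.4, -0.2, 0.4]
grip_width: 91.7
finger_force: 0.0
```

```bash
python3 -m jog '[[0,0,1.5,0,0,0],[0,0,0,0,0,0]]'; python3 -m jog '[[0,0,1.5,0,0,0],[0,0,0,0,0,0]]'
```

```text
time: 15.5
tool_pos: [460.4, -79.4, 49.7]
tcp_rot: [3.141, -0.0, -0.085]
contact_force: [-2.1, 0.6, 8.8]
grip_width: 91.4
finger_force: 4.4
time: 15.7
tool_pos: [460.4, -79.4, 49.6]
tcp_rot: [3.141, -0.001, -0.085]
contact_force: [-7.3, 1.6, 24.4]
grip_width: 91.9
finger_force: 12.0
```

```bash
python3 -m jog '[[0,0,1.5,0,0,0],[0,0,0,0,0,0]]'; python3 -m jog '[[0,0,1.5,0,0,0],[0,0,0,0,0,0]]'
```

```text
time: 15.9
tool_pos: [460.5, -79.4, 49.5]
tcp_rot: [3.141, -0.002, -0.085]
contact_force: [-11.6, 3.6, 39.5]
grip_width: 91.7
finger_force: 19.6
time: 16.1
tool_pos: [460.6, -79.4, 49.4]
tcp_rot: [3.141, -0.003, -0.085]
contact_force: [-16.1, 3.9, 54.5]
grip_width: 91.6
finger_force: 27.2
```

The stand touches at a nominal TCP z of 49.65, so the finger offset is 30 mm and the stiffness is about 10 N/mm. I'll back off to about 2.3 mm clear and grip the board.

```bash
python3 -m jog '[[0,0,-4,0,0,0],[0,0,-3.7,0,0,0],[0,0,0,0,0,0],[0,0,0,0,0,0]]'; python3 -m jog '[[0,0,0,0,0,0],[0,0,0,0,0,0],[0,0,0,0,0,0],[0,0,0,0,0,0],[0,0,0,0,0,0],[0,0,0,0,0,0],[0,0,0,0,0,0]]' 0
```

```text
time: 16.5
tool_pos: [460.1, -79.2, 51.8]
tcp_rot: [-3.142, 0.001, -0.085]
contact_force: [-0.3, -0.4, 0.1]
grip_width: 91.7
finger_force: 0.0
time: 17.2
tool_pos: [460.2, -79.3, 52.2]
tcp_rot: [3.142, 0.0, -0.085]
contact_force: [-0.0, -0.1, -0.5]
grip_width: 59.8
finger_force: 30.0
```

```bash
python3 -m jog '[[5,0.1,0.3,0,0,0.001],[8,0.1,0,0,0,0.001],[9,0.1,0,0,0,0.001],[9,0.1,0,0,0,0.001],[9,0.1,0,0,0,0.001],[9,0.1,0,0,0,0.001],[9,0.1,0,0,0,0.001],[9,0.1,0,0,0,0.001],[9,0.1,0,0,0,0.001],[9,0.1,0,0,0,0.001],[9,0.1,0,0,0,0.001],[4,0.1,0,0,0,0.001]]'
python3 -m jog '[[0,0,0,0,0,0],[0,0,0,0,0,0],[0,0,0,0,0,0]]'
python3 - <<'E'
from h import *
o=bot.get_obs(); w=bot.capture('wrist')[:,:,::-1]; cv2.imwrite('pics/w4.png',cv2.resize(w[40:280,160:480],(800,600),interpolation=2))
print((o['tool_pos']-[460.2,-79.3,52.2]).round(2),o['tcp_rot'],o['moment'])
E
```

```text
time: 18.4
tool_pos: [558.8, -89.5, 52.1]
tcp_rot: [3.141, -0.0, -0.097]
contact_force: [-5.4, 0.7, 7.4]
grip_width: 59.8
finger_force: 30.0
time: 18.7
tool_pos: [558.7, -89.5, 52.1]
tcp_rot: [3.141, -0.002, -0.097]
contact_force: [2.4, -1.2, 2.9]
grip_width: 59.8
finger_force: 30.0
[ 9.847e+01 -1.024e+01 -8.000e-02] [ 3.14130061e+00 -1.96343152e-03 -9.72416345e-02] [ 0.04308636 -0.32161296 -0.05147155]
```

View pics/w4.png

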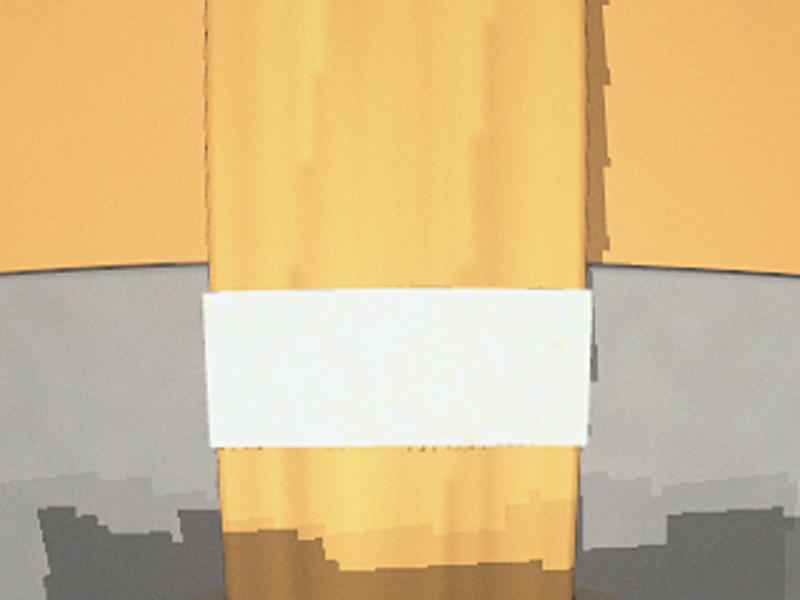

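The tape's outer edge is at crop row 292 and the stand edge at about row 263. They look parallel, with a few mm still to go once the 16 mm height difference is allowed for.

```bash
python3 - <<'E'
from h import *
o=bot.get_obs(); f=lambda x,y:[160+(x+.5)/2.5-.5,40+(y+.5)/2.5-.5]
t=wray([f(203,292.5),f(592,290.5)],o,96); s=wray([f(205,262.5),f(590,263.5)],o,80)
u=np.array([np.cos(-.0977),np.sin(-.0977)]); print(t.round(1),s.round(1),t[:,:2]@u-(s[:,:2]@u))
bot.capture('top'); b=bot.outline_of('board','top')[0]; print(b['p'],rect('top',b['mask'],96))
E
```

```text
[[ 626.8  -65.6   96. ]
 [ 621.1 -126.2   96. ]] [[ 631.2  -63.1   80. ]
 [ 624.5 -129.5   80. ]] [-4.14238776 -3.64799204]
0.85 ((654.7996215820312, -98.58903503417969), (61.96156311035156, 300.91314697265625), 84.42764282226562)
```

About 4 mm remain, and both estimates agree. I'll finish the slide and press lightly.

```bash
python3 -m jog '[[2,0,0.2,0,0,0],[2,0,0.2,0,0,0],[0,0,0,0,0,0],[0,0,0,0,0,0],[0,0,0,0,0,0],[0,0,0,0,0,0],[0,0,0,0,0,0]]'
python3 - <<'E'
from h import *
o=bot.get_obs(); print((o['tool_pos']-[460.2,-79.3,52.2])[:2]@[np.cos(-.0977),np.sin(-.0977)],o['tcp_rot'])
bot.capture('top'); b=bot.outline_of('board','top')[0]; R=rect('top',b['mask'],96); print(b['p'],R)
u=np.array([np.cos(-.0977),np.sin(-.0977)]); n=np.array([734,-103])-R[0]; print('nozzle y in board',n@[-u[1],u[0]])
bot.capture('wrist'); r=bot.outline_of('lever_grip','top')[:1]; print([(q['p'],q['pixel']) for q in r])
E
```

```text
time: 19.55
tool_pos: [560.2, -89.6, 52.1]
tcp_rot: [3.141, 0.003, -0.097]
contact_force: [-5.1, 0.7, 9.7]
grip_width: 59.7
finger_force: 30.0
100.55805593644432 [ 3.14146317e+00  2.78660148e-03 -9.69705181e-02]
0.76 ((657.1682739257812, -99.3619155883789), (61.93597412109375, 299.8998107910156), 84.76963806152344)
nozzle y in board 3.8737885132600867
[(0.83, [181.1, 222.6])]
```

```bash
python3 -m jog '[[1.5,0,-0.3,0,0,0],[0.8,0,-0.1,0,0,0],[0,0,0,0,0,0],[0,0,0,0,0,0],[0,0,0,0,0,0],[0,0,0,0,0,0],[0,0,0,0,0,0]]'
python3 - <<'E'
from h import *
o=bot.get_obs(); print((o['tool_pos']-[460.2,-79.3,52.2])[:2]@[np.cos(-.0977),np.sin(-.0977)],o['tcp_rot'])
w=bot.capture('wrist')[:,:,::-1]; cv2.imwrite('pics/w5.png',w)
g=cv2.cvtColor(np.ascontiguousarray(w),cv2.COLOR_BGR2GRAY).astype(float)
for c in(300,320,340): # tape edge: strong step
    k=np.diff(cv2.GaussianBlur(g,(5,3),0)[130:190,c]); print('tape',c,130.5+k.argmax())
for c in(228,405,412):
    h=w[120:170,c-1:c+2].astype(float).mean(1); k=np.diff(h[:,0]-h[:,2]); print('edge',c,120.5+k.argmax())
E
```

```text
time: 20.45
tool_pos: [562.6, -89.8, 52.1]
tcp_rot: [-3.142, 0.003, -0.097]
contact_force: [-4.2, -0.2, 6.5]
grip_width: 59.6
finger_force: 30.0
102.90843929621396 [-3.14157349e+00  2.88052034e-03 -9.70776199e-02]
tape 300 155.5
tape 320 155.5
tape 340 154.5
edge 228 152.5
edge 405 153.5
edge 412 153.5
```

```bash
python3 - <<'E'
from h import *
o=bot.get_obs(); u=np.array([np.cos(-.0977),np.sin(-.0977)])
t=wray([[300,155.5],[340,155]],o,96)[:,:2]@u; s=wray([[228,152.5],[405,153.5]],o,80)[:,:2]@u
print(t,s,t.mean()-s.mean(), o['contact_force'],o['finger_force'])
E
```

```text
[634.50944966 634.71283364] [635.32109567 634.81628914] -0.4575507563293968 [-3.63553071e+00 -2.27008883e-03  7.78310484e+00] 29.9913427233696
```

```bash
python3 -c "
from plant import bot; print(bot.close_job())"
```

```text
the job is handed in; nothing more can be done
None
```

I handed the job in with the air tap half open (lever at about 45°), the tape's outer edge about 0.5 mm from the stand's edge by my last measurement, and the gripper still holding the board's tail flat on the stand; I have not seen the verdict.

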